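Tip the tacked bracket onto its foot and clamp it in the welding fixture

ROBOT

A 7-joint arm with a two-finger parallel gripper is mounted at the origin on the work surface. World frame = base frame: x ahead of the robot, y to its left, z up, the work surface at z = 0. Lengths are in m, angles in rad, forces in N, time in s.
With the tool pointing down it reaches from about 0.4 to 0.875 m from the base axis. Payload 19.3 kg.
Tool frame: the origin (TCP) lies at the very end of the fingers, on their centre line; the grasp point (between the pads) lies 19 mm behind it; z points along the fingers, y is the direction in which the jaws open and shut (so a half turn about z gives the same grasp; the last joint's range is limited). The gripper opens to 85 mm and grips with 20 to 120 N. Pads are 22 mm wide; open, the fingers measure 114 mm over their backs; the gripper's body (76 mm by 85 mm) begins 54 mm behind the grasp point. The pads swing forward as they close: fully open they stand 13 mm farther back than shut.
Start: joints at [-1.342, 0.521, -0.036, 1.599, 0.021, 1.021, -0.113], TCP at [0.184, 0.597, 0.21] pointing down, gripper open.
Joint ranges: [-2.91, 2.91], [-0.3, 2.13], [-1.5, 1.42], [0.17, 2.43], [-1.26, 4.41], [0.16, 1.93], [-2.52, 2.52]. Speed limits (rad/s): [1.89, 1.89, 2.39, 2.39, 3.01, 3.01, 3.01].

INTERFACE

Orientations are given as [roll, pitch, yaw] about the fixed x, y, z axes, in that order (R = Rz(yaw) Ry(pitch) Rx(roll)).
In Python, from workcell import bot, vision, job_done gives the robot as it stands.
- The arm moves only by the tool arm_command, never from a script. Its arguments are lists of equal length, an entry for each row: "gripper": the finger opening in cm, from 0 to 8.54; "slide": the shift along the tool's x, y, z in cm, a list of three; "turn": the turn, a rotation vector about the tool's x, y, z in degrees, a list of three. A call has 1 to 5 rows; each row is the pose to reach, as a shift and turn from the pose commanded when the call began, along the tool's axes at that moment; what a row does not reach only later rows make up. A row lasts 1/8 s, in which the tool goes at most 62.5 mm and 10.7 degrees, less where a joint would pass 70% of its speed; a pose out of reach is approached as far as the arm can. A call with a gripper value outside its range is refused whole. The fingers move at their own pace and stop on an object; "force" is the grip in N (left out, the last holds). Time passes only in rows, so rows that repeat a pose let the fingers close. It gives the time, the measured TCP pose, the force and the opening at its end, in the units of the state.
- bot.observe(): the state, without advancing time (a new reading comes with each control period).
- vision.grab_frame(name): name is "scene" or "top" or "wrist"; returns the picture (480x640x3 uint8, blue, green, red); there is no depth.
- vision.camera_model(name): a dict with "mtx" (3x3 intrinsics, pixels), "T" (4x4, takes a point from camera to world coordinates). Camera axes: x right, y down, z forward; pixel columns grow to the right and rows downward; lengths in m; the calibration is good to about 2 mm. A picture is of the moment at which its call begins: read the wrist's pose just before it. camera_model takes no time and is no camera call; for the wrist camera it gives the pose at the moment of the call.
- job_done(): hands the job in, once; it reports no verdict.
The state is a dict: "clock": time; "qpos": joint angles; "qd": joint speeds; "joint_efforts": joint torques, N m; "position": TCP position; "tool_rot": TCP orientation; "force": force on the tool from outside, world axes, zero at the start; "moment": the same for the moment, N m; "grip_width": finger opening in m.
Only numpy, scipy, OpenCV 4.12 (cv2) and the standard library are available. Lean on these libraries where they do the work, as an engineer would, in place of code of your own. Each camera call takes 0.05 s, during which the arm holds its last target. There are 200 camera calls.

TASK

The tacked angle bracket stands on its plain back plate in the welding fixture. Push it over so that it comes to stand on its slotted foot, push it along the plate until the end of the foot is flush against the stop bar, then push the handle of the toggle clamp all the way down so that the rubber pad holds the foot. Never lift the bracket off the fixture, and leave the other things on the bench where they are.

Things in the scene. Friction and masses are not known exactly. Their poses are not given: they have to be found in the camera images.
- fixture: Pale bare metal welding plate with round holes, 250 x 300 x 12 mm, fixed. Frame: z up, x from the robot's side towards the dark stop bar, y to the left, towards the toggle clamp. Origin at bench level on the stop bar's centre line: plate x -125 to 125, y -90 to 210, top z 12 mm. Stop bar 20 x 120 x 25 mm, y -60 to 60, working face across x at x = 95 mm. Clamp base: x 22 to 79, y 117 to 201, z to 68 mm.
- stop_face (a point): Point on the plate's top surface at the foot of the stop bar's working face, in the middle of the bar; axes as the fixture.
- bracket: Loose L of grey steel plate, 6 mm thick, 70 mm wide, 0.5 kg: foot 90 mm long with two slots, plain back plate 70 mm, tacked in the inner corner. Origin: middle of the outer corner edge (heel). Own x runs along the foot (z 0 to 6), own z along the back plate (x 0 to 6), y -35 to 35 mm. Job's end: own z up, x to the stop. It slides with 2 to 5 N.
- foot_left (a point): Left (+y) corner of the foot's free end, at (90, 35, 3) mm in the bracket's frame. Start: the bracket lies on its back plate, heel 110 to 135 mm short of the stop face, foot upright (own x up), back plate flat towards the robot (own z away from the stop), yaw within 0.15 rad of the fixture.
- foot_right (a point): Right (-y) corner of the foot's free end, at (90, -35, 3) mm in the bracket's frame. A push of 1 to 2 N near the top of the upright foot, on its inner (robot) side towards the stop, tips the bracket about its heel without sliding; past 32 degrees it falls by itself onto the foot, and the back plate swings upright at the heel.
- clamp_arm: Steel arm of the toggle clamp, 128 mm long, 14 mm wide, hinged on the fixture at (50, 135, 48) mm in the fixture's frame (origin on that hinge; arm along its own -y). Open at the start: straight up to z = 176 mm, rubber pad sticking out to -y as far as y = 100 mm. Closing the handle swings it down to level, pointing to -y, over the fixture's x = 50 mm line.
- clamp_handle (a joint): Toggle clamp handle: 0 = fully open (start), 2.67 rad = fully closed, handle down on its stop (dead centre at 2.63). It is the angle between handle and arm; it stays where it is left, moves with a push of 1 to 6 N and locks over centre when fully closed.
- grip_top (a point): Push spot on the upper face of the clamp's red grip (22 wide, 13 thick, 85 mm long), 35 mm from its free end. In the fixture's plane x = 50 mm it moves, as the joint goes 0, .44, .88, 1.31, 1.75, 2.19, 2.63, through (y, z) = (193,148) (207,145) (216,140) (220,133) (222,124) (223,111) (226,86) mm; the grip rises towards +y by 65, 54, 45, 37, 29, 21, 6 degrees there.
- clamp_pad: Black rubber pad on the clamp's spindle, 17 mm across; origin at the centre of its free face. Fully closed it comes down at x = 50, y = 20 mm in the fixture's frame; a 6 mm foot under it pushes it back a few mm on its spring, with roughly 4 to 15 N.
- gusset: Loose triangular steel gusset, legs 55 mm, 6 mm thick, lying on the fixture plate in front of the clamp; not to be moved. Origin on its underside.
- spray_can: Yellow spray can with black cap, 54 mm across, 170 mm tall, standing on the bench; not to be moved. Origin under its centre.
- magnet_square: Five-sided welding magnet, bare steel faces and red edges, a black hole in it, 90 x 90 x 20 mm, lying on the bench; not to be moved. Origin on its underside.
- gas_nozzle: Copper torch nozzle, 25 mm across, 62 mm tall, standing on the bench; not to be moved. Origin under its centre.
- wire_brush: Wire brush, 215 mm long, wooden back and handle, bristles down, lying on the bench to the left; not to be moved.
- chipping_hammer: Chipping hammer with orange grip, 255 mm long, lying on the bench to the right; not to be moved.
- square: Combination square with blue head and 190 mm blade, lying at the bench's far side; not to be moved.
Things that resemble listed ones, but are neither listed nor needed, are in the scene too. Of the things like the bracket, leave any that is blue or purple; of the rest the larger one is meant.

How it is judged:
On the way, in this order (a step that is already met when the one before it is completed fails the run):
1. the bracket stands on its slotted foot, the clamp still open (angle between bracket's own z axis and vertical below 0.06 rad and z of bracket in the frame of fixture below 0.016 m and value of joint clamp_handle below 1 rad), for 0.2 s.
2. the foot is flush against the stop and the clamp holds it down (x of each of foot_left, foot_right in the frame of stop_face above -0.003 m and value of joint clamp_handle above 2.6 rad and contact force between clamp_pad and bracket above 2 N), for 0.2 s.
At the end, for the whole second after the job is handed in: The bracket rests on its foot on the fixture plate (back plate upright within 0.06 rad), both end corners of the foot within 3 mm of the stop bar's face, the clamp handle fully down (joint above 2.6 rad) with the rubber pad pressing on the foot (more than 2 N), and nothing moving (all of step 2 and angle between bracket's own z axis and vertical below 0.06 rad and z of bracket in the frame of fixture below 0.016 m and z of each of foot_left, foot_right in the frame of stop_face below 0.009 m and linear speed of bracket below 0.01 m/s); the robot touches nothing.
It fails at once if the bracket's heel is lifted more than 20 mm off the fixture plate (z of bracket in the frame of fixture above 0.032 m).
It fails at once if another thing on the bench or the gusset is moved more than 25 mm (distance of any of gusset, spray_can, magnet_square, gas_nozzle, wire_brush, chipping_hammer, square from where it was at the start of the episode above 0.025 m).
It also fails if it takes over 64 s, if anything falls off the work surface, if the arm or the gripper's body presses on something with over 40 N, if the wrist force passes 120 N, or if a joint passes its speed limit or range.

## Working session

There is one attempt and no reset: what is moved stays moved. The work goes in short steps, Python scripts to look and compute and a tool call to move; the robot and the scene stay as the last step left them, time stands still between calls to the robot, and variables do not carry over. Pictures are saved under pics/ and viewed, about 8 in all and at most 12, crops included, and the job is handed in when it is done.

Besides the shell and the picture viewer there is one more tool, called after "Request:" in YAML: its name, and indented under it one key for each argument. arm_command: Moves the arm, as the interface text tells. Its arguments: {"type":"object","properties":{"gripper":{"type":"array","items":{"type":"number"}},"slide":{"type":"array","items":{"type":"array","items":{"type":"number"}}},"turn":{"type":"array","items":{"type":"array","items":{"type":"number"}}},"force":{"type":"number"}},"required":["gripper","slide","turn"]}

```bash
mkdir -p pics; ls
python3 - <<'E'
from workcell import bot,vision
import cv2,numpy as np
np.set_printoptions(precision=4,suppress=True)
print(bot.observe())
for n in("scene","top"):
    cv2.imwrite(f"pics/{n}0.png",vision.grab_frame(n)); m=vision.camera_model(n); print(n,m["mtx"],m["T"])
E
```

```text
pics
{'clock': 0.0, 'qpos': array([-1.3422,  0.522 , -0.0363,  1.6   ,  0.0212,  1.0211, -0.1128]), 'qd': array([ 0.0016,  0.0001,  0.001 ,  0.0002, -0.0007, -0.0006, -0.0005]), 'joint_efforts': array([ -0.0008, -92.7101,   1.9793, -36.9928,   0.0178,   0.0083,
        -0.    ]), 'position': array([0.1839, 0.597 , 0.2095]), 'tool_rot': array([-3.1405,  0.0001,  2.8428]), 'force': array([ 1.0723, -0.0441,  0.2717]), 'moment': array([ 0.0314, -0.0087,  0.0473]), 'grip_width': 0.08546711641323028}
scene [[537.7743   0.     311.0244]
 [  0.     537.7743 240.8399]
 [  0.       0.       1.    ]] [[-0.7179  0.4881 -0.4963  1.1351]
 [ 0.6958  0.5244 -0.4908  0.6018]
 [ 0.0207 -0.6977 -0.7161  1.0095]
 [ 0.      0.      0.      1.    ]]
top [[477.3267   0.     316.3153]
 [  0.     477.3267 246.0016]
 [  0.       0.       1.    ]] [[ 0.0192 -0.9873  0.1576  0.3521]
 [-0.9997 -0.0164  0.0195 -0.0305]
 [-0.0167 -0.1579 -0.9873  1.2619]
 [ 0.      0.      0.      1.    ]]
```

View pics/scene0.png

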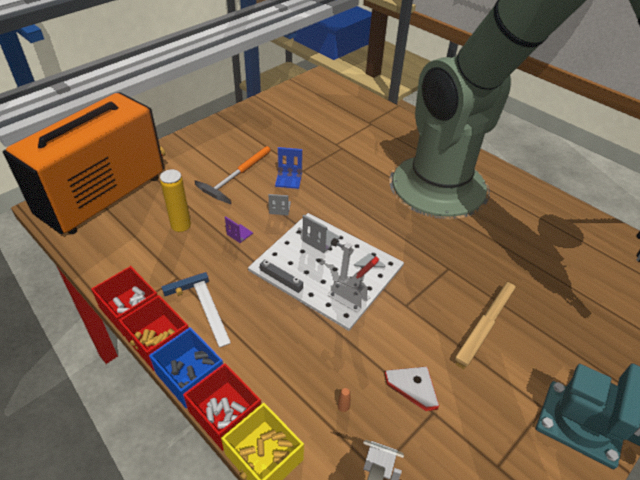

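View pics/top0.png

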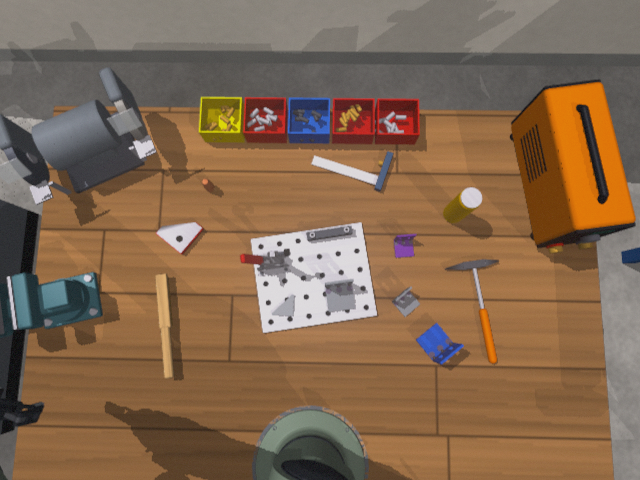

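The scene view shows the large grey bracket on the plate at (315,233), and the toggle clamp at (350,275) with its red grip at (370,265). In the top view the bracket is at (340,293), the stop bar at (330,234) and the grip at (252,259). Lookalikes in the top view are the small grey one at (405,300), purple at (404,245) and blue at (440,343). I choose the larger grey one on the plate and check it in a close crop.

Run:
```python
import cv2,numpy as np
t=cv2.imread("pics/top0.png");s=cv2.imread("pics/scene0.png")
a=cv2.resize(t[215:340,235:385],(0,0),fx=4,fy=4,interpolation=cv2.INTER_CUBIC)   #600x500
cv2.imwrite("pics/c0.png",a)
b=cv2.resize(s[205:335,240:410],(0,0),fx=4.5,fy=4.5,interpolation=cv2.INTER_CUBIC)
cv2.imwrite("pics/c1.png",b)
```

```text
(no output)
```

View pics/c0.png

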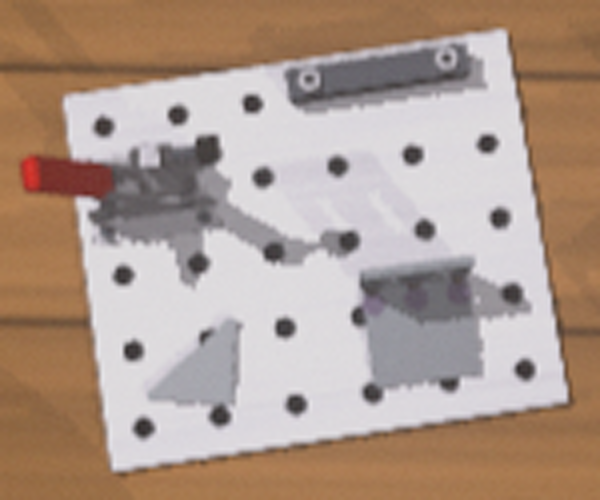

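View pics/c1.png

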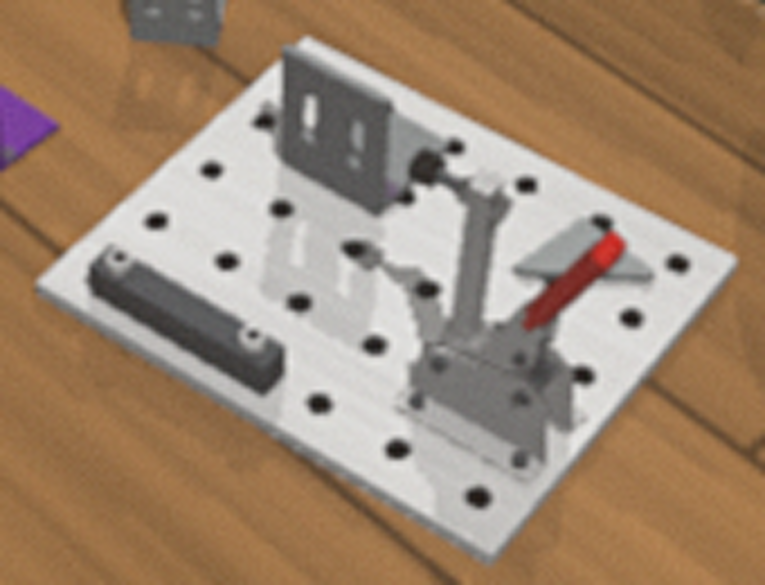

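The crops confirm the slotted grey bracket on the plate, with its foot upright facing the stop and its back plate towards the robot. Next I fit the fixture and bracket poses from the corners in both views.

```bash
cat > h.py <<'E'
import numpy as np,cv2
from scipy.optimize import least_squares
from scipy.spatial.transform import Rotation as R
from workcell import bot,vision
np.set_printoptions(precision=4,suppress=True)
def proj(n,P,m=None):
    m=m or vision.camera_model(n); T=np.linalg.inv(m["T"]); p=(T[:3,:3]@np.atleast_2d(P).T).T+T[:3,3]; q=(m["mtx"]@p.T).T
    return q[:,:2]/q[:,2:]
def T2(v,P):
    P=np.atleast_2d(P); c,s=np.cos(v[2]),np.sin(v[2])
    return np.c_[v[0]+c*P[:,0]-s*P[:,1],v[1]+s*P[:,0]+c*P[:,1],P[:,2]]
def tp(a): return (np.array(a)+.5)/4-.5+[235,215]
def sc(a): return (np.array(a)+.5)/4.5-.5+[240,205]
E
cat > fit.py <<'E'
from h import *
def fit(obs,v0):
    f=lambda v:np.concatenate([(proj(n,T2(v,np.array(P)))-uv).ravel() for n,P,uv in obs])
    r=least_squares(f,v0,loss='soft_l1'); return r.x,f(r.x).reshape(-1,2)
c=[[.125,.21,.012],[.125,-.09,.012],[-.125,-.09,.012],[-.125,.21,.012]]
A=("top",c,tp([[65,95],[503,29],[570,402],[113,472]]));B=("scene",c,sc([[490,555],[38,288],[308,38],[737,260]]))
for o in([A,B],[A],[B]):
    F,res=fit(o,[.55,0,0]); print("fix",F,res.round(1).tolist())
F,_=fit([A,B],[.55,0,0]); np.save("F.npy",F)
h=.0355-.0005
top=[[0,.035,.102],[0,-.035,.102],[-.07,.035,.018],[-.07,-.035,.018]]
A=("top",top,tp([[360,270],[473,257],[371,389],[484,376]]))
B=("scene",[[0,-.035,.102],[0,.035,.102],[0,.035,.012],[0,-.035,.012]],sc([[283,46],[392,102],[380,216],[278,158]]))
for o in([A],[B],[A,B]):
    b,res=fit(o,F+[-.02,0,0]); d=R.from_euler('z',-F[2]).apply([b[0]-F[0],b[1]-F[1],0]); print("br",b,"in fixture",d,b[2]-F[2],res.round(1).tolist())
np.save("b.npy",b)
from math import *
print("grip world",T2(F,[[.05,.193,.148],[.05,.226,.086]]))
E
python3 fit.py
```

```text
fix [ 0.4822 -0.0565  0.1687] [[-1.0, -0.4], [0.7, -0.7], [-0.2, -0.4], [-0.7, -0.4], [0.7, -0.3], [-0.5, -1.8], [-0.2, -0.8], [0.6, -0.7]]
fix [ 0.4811 -0.0573  0.1697] [[-0.7, 0.1], [1.0, -0.3], [0.2, -0.0], [-0.3, 0.1]]
fix [ 0.4844 -0.055   0.1686] [[0.5, 0.6], [-0.8, -1.0], [-0.4, -0.2], [0.6, 0.1]]
br [ 0.4531 -0.0641  0.1394] in fixture [-0.03   -0.0026  0.    ] -0.029326634143078234 [[-0.1, 0.1], [0.3, -0.1], [0.5, -0.0], [-0.8, -0.0]]
br [ 0.4534 -0.0642  0.1695] in fixture [-0.0297 -0.0028  0.    ] 0.0008062823393622798 [[-0.0, 0.1], [-1.1, -0.3], [0.2, -0.3], [0.8, 0.6]]
br [ 0.4532 -0.0641  0.1452] in fixture [-0.0299 -0.0026  0.    ] -0.023498332321218562 [[-0.0, 0.2], [0.3, -0.2], [0.7, 0.0], [-0.7, -0.2], [0.3, -0.1], [-1.2, -0.2], [0.1, -0.1], [1.1, 0.4]]
grip world [[0.4991 0.1422 0.148 ]
 [0.4936 0.1747 0.086 ]]
```

```bash
cat > go.py <<'E'
from h import *
import sys
# usage: go.py fx fy z(mm, fixture xy of TCP) -> slide (cm) and turn (deg) for jaw axis along fixture x
F=np.load("F.npy"); s=bot.observe(); M=R.from_euler('xyz',s["tool_rot"])
a=np.array([float(x) for x in sys.argv[1:4]])/1e3
W=T2(F,[a])[0]; Q=R.from_euler('xyz',[np.pi,0,F[2]+np.pi/2])
fx=lambda p:R.from_euler('z',-F[2]).apply(np.array(p)-[F[0],F[1],0])*1e3
print("now fixture mm",fx(s["position"]).round(1),"F fix",R.from_euler('z',-F[2]).apply(s["force"]).round(2),"t",s["clock"],"grip",s["grip_width"])
print("slide",(M.inv().apply(W-s["position"])*100).round(2),"turn",np.degrees((M.inv()*Q).as_rotvec()).round(1), "q",s["qpos"].round(2))
E
python3 go.py -70 -3 200
```

```text
now fixture mm [-184.3  694.3  209.6] F fix [-0.53  0.47 -0.09] t 0.1 grip 0.08531386977034225
slide [-41.63 -57.09   1.02] turn [-0.   0.  63.2] q [-1.34  0.52 -0.04  1.6   0.02  1.02 -0.11]
```

Request:
arm_command:
  gripper: [0, 0, 0, 0, 0]
  slide:
    - [-3.5, -4.8, 0]
    - [-7, -9.6, 0]
    - [-10.5, -14.4, 0]
    - [-14, -19.2, 0]
    - [-17.5, -24, 0]
  turn:
    - [0, 0, 6]
    - [0, 0, 12]
    - [0, 0, 18]
    - [0, 0, 24]
    - [0, 0, 30]

```text
clock: 0.72
position: [0.2809, 0.3145, 0.21]
tool_rot: [3.142, -0.0, 2.316]
force: [1.9, 0.3, -0.1]
grip_width: 0.0002
```

```bash
python3 go.py -70 -3 200
```

```text
now fixture mm [-136.2  399.5  210. ] F fix [ 1.96 -0.08 -0.13] t 0.725 grip 0.000169321136720794
slide [-37.36 -16.38   1.  ] turn [ 0. -0. 33.] q [-1.1   0.2   0.14  2.11 -0.04  0.84 -0.2 ]
```

Request:
arm_command:
  gripper: [0, 0, 0, 0, 0]
  slide:
    - [-5.5, -2.4, 0]
    - [-11, -4.8, 0]
    - [-16.5, -7.2, 0]
    - [-22, -9.6, 0]
    - [-27.5, -12, 0]
  turn:
    - [0, 0, 7]
    - [0, 0, 14]
    - [0, 0, 21]
    - [0, 0, 28]
    - [0, 0, 33]

```text
clock: 1.35
position: [0.3801, 0.0314, 0.2103]
tool_rot: [3.141, -0.0, 1.74]
force: [1.1, 1.2, 0.7]
grip_width: 0.0003
```

```bash
python3 go.py -70 -3 200
```

```text
now fixture mm [-86.  103.8 210.3] F fix [1.29 1.02 0.74] t 1.35 grip 0.0003444780409247502
slide [-10.68   1.59   1.03] turn [ 0. -0.  0.] q [-0.66  0.13  0.47  2.21 -0.08  0.82  0.03]
```

Request:
arm_command:
  gripper: [0, 0, 0, 0, 0]
  slide:
    - [-5.4, 0.8, 0.5]
    - [-10.7, 1.4, 2]
    - [-10.7, 1.4, 7]
    - [-10.7, 1.4, 11.5]
    - [-10.7, 1.4, 12]
  turn:
    - [0, 0, 0]
    - [0, 0, 0]
    - [0, 0, 0]
    - [0, 0, 0]
    - [0, 0, 0]

```text
clock: 1.98
position: [0.4102, -0.0701, 0.0884]
tool_rot: [-3.137, -0.0, 1.742]
force: [-0.3, 0.0, 0.9]
grip_width: 0.0
```

```bash
python3 go.py -50 -3 90
python3 - <<'E'
from h import *
cv2.imwrite("pics/s1.png",cv2.resize(vision.grab_frame("scene")[185:335,230:410],(0,0),fx=4,fy=4,interpolation=cv2.INTER_CUBIC))
E
```

```text
now fixture mm [-73.3  -1.3  88.4] F fix [-0.29  0.05  0.91] t 1.975 grip 4.401153127120182e-05
slide [-0.18  2.33 -0.17] turn [-0.3 -0.   0.2] q [-0.3   0.45  0.42  2.25 -0.36  0.52  0.57]
```

View pics/s1.png

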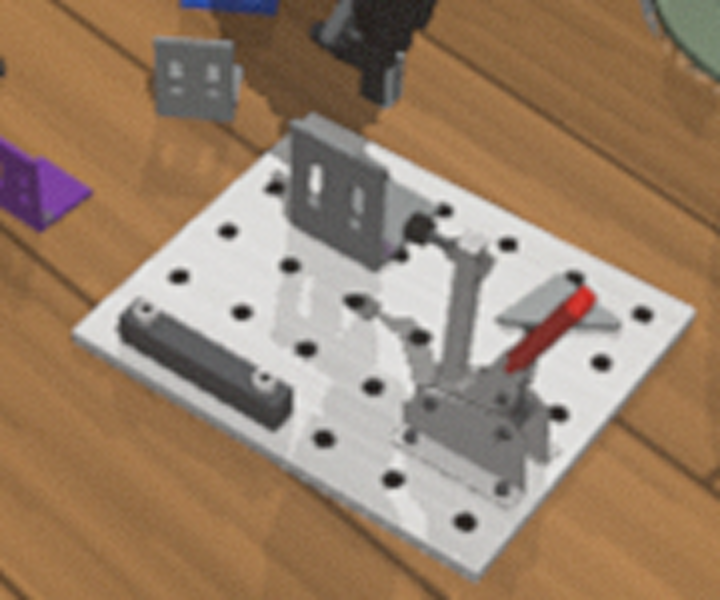

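The picture shows the shut fingers at (385,85), on the robot side of the still upright bracket (340,195). The clamp is open. Next I push the bracket over.

Request:
arm_command:
  gripper: [0, 0, 0, 0, 0]
  slide:
    - [-0.2, 1.2, 0.6]
    - [-0.2, 2.0, 0.6]
    - [-0.2, 2.8, 0.6]
    - [-0.2, 3.6, 0.6]
    - [-0.2, 4.4, 0.6]
  turn:
    - [0, 0, 0]
    - [0, 0, 0]
    - [0, 0, 0]
    - [0, 0, 0]
    - [0, 0, 0]

```text
clock: 2.65
position: [0.4562, -0.064, 0.0843]
tool_rot: [3.141, 0.0, 1.743]
force: [0.6, -0.9, -0.1]
grip_width: 0.0002
```

```bash
python3 go.py 0 -3 82
```

```text
now fixture mm [-26.9  -3.1  84.3] F fix [ 0.48 -1.   -0.13] t 2.65 grip 0.00019265218795687342
slide [-0.    2.69  0.23] turn [0.  0.  0.2] q [-0.3   0.51  0.41  2.14 -0.37  0.56  0.55]
```

Request:
arm_command:
  gripper: [0, 0, 0, 0, 0]
  slide:
    - [0, 0.8, 0.2]
    - [0, 1.6, 0.2]
    - [0, 2.4, 0.2]
    - [0, 2.8, 0.2]
    - [0, 2.8, 0.2]
  turn:
    - [0, 0, 0]
    - [0, 0, 0]
    - [0, 0, 0]
    - [0, 0, 0]
    - [0, 0, 0]

```text
clock: 3.28
position: [0.4833, -0.0594, 0.0821]
tool_rot: [-3.142, 0.0, 1.743]
force: [0.7, -0.4, -1.4]
grip_width: 0.0002
```

```bash
python3 go.py 0 -3 82;  python3 - <<'E'
from h import *
a=cv2.resize(vision.grab_frame("scene")[185:335,230:410],(0,0),fx=2.2,fy=2.2)
b=cv2.resize(vision.grab_frame("top")[190:340,230:390],(0,0),fx=2.2,fy=2.2)
cv2.imwrite("pics/s2.png",cv2.hconcat([a,b]))
E
```

```text
now fixture mm [ 0.6 -3.1 82.1] F fix [ 0.67 -0.51 -1.38] t 3.275 grip 0.00015920324149776332
slide [ 0.01 -0.06  0.01] turn [-0.   0.   0.2] q [-0.3   0.54  0.41  2.08 -0.38  0.59  0.54]
```

View pics/s2.png

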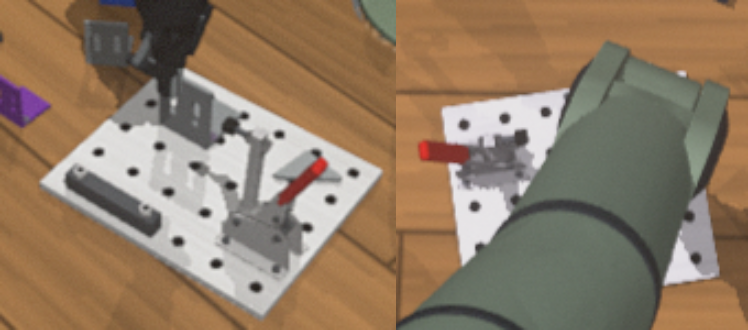

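Run:
```python
from h import *
F=np.load("F.npy");b=np.load("b.npy")
P=T2(F,np.array([[-73.3,-1.3,88.4],[0.6,-3.1,82.1]])/1e3)
p=proj("scene",P); print("s1 pred",(p[0]-[230,185])*4,"s2 pred",(p[1]-[230,185])*2.2)
print("bracket orig in s2",(proj("scene",T2(b,[[0,-.035,.102],[0,.035,.102],[0,.035,.012],[0,-.035,.012]]))-[230,185])*2.2)
p=vision.grab_frame("scene");cv2.imwrite("pics/s3.png",cv2.resize(p[170:270,260:360],(0,0),fx=6,fy=6,interpolation=cv2.INTER_CUBIC))
```

```text
s1 pred [378.1167 122.1207] s2 pred [168.004  106.7824]
bracket orig in s2 [[160.1791  65.4164]
 [210.2304  92.6772]
 [207.1057 148.5221]
 [159.4331 121.3613]]
```

View pics/s3.png

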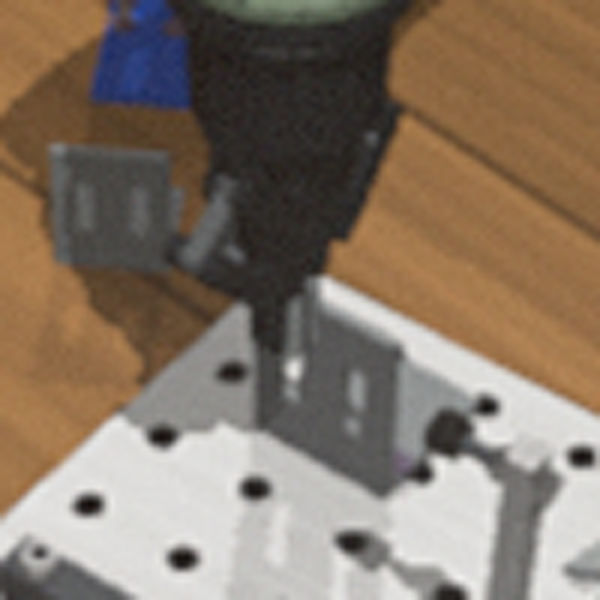

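Run:
```python
from h import *
p=vision.grab_frame("scene"); print(cv2.cvtColor(p,cv2.COLOR_BGR2GRAY)[212:246,298:330:1])
```

```text
[[ 88 100  75 ... 130 131 133]
 [ 61  77  67 ... 134 130 132]
 [ 43  51  49 ... 134 136 134]
 ...
 [222 223 226 ... 152 151 149]
 [221 220 223 ... 147 149 150]
 [222 221 222 ... 133 145 147]]
```

Run:
```python
from h import *
p=vision.grab_frame("scene"); g=cv2.cvtColor(p,cv2.COLOR_BGR2GRAY)
for r in range(212,246): print(r,*["%3d"%v for v in g[r,298:328]])
```

```text
212  91  97  74  40  39  40  43  43  38  48  46  39  46  41  41  40  68 111 129 131 127 128 122 127 128 129 133 133 135 133
213  63  77  69  41  37  40  40  44  44  46  45  46  40  48  46  48  71 108 127 126 131 124 125 124 125 126 129 134 137 134
214  44  48  51  47  47  49  45  39  42  45  41  45  38  38  32  51  86 113 122 126 128 127 127 127 122 128 128 130 131 130
215  41  45  49  44  50  52  51  44  42  46  47  41  38  44  53  71 103 117 116 117 122 121 128 127 127 124 122 125 125 128
216  42  47  47  44  49  45  48  46  44  43  49  40  54  92 111 154 182 149 115 111 115 116 124 127 127 127 126 126 124 125
217  41  44  46  44  42  41  42  41  43  42  46  40  63 103 120 180 221 202 180 146 116 109 113 122 128 128 125 123 128 127
218  43  39  46  42  43  50  45  46  47  33  43  46  54  87 114 178 227 224 213 205 178 139 113 113 114 122 124 128 126 128
219  54  48  43  47  40  44  48  52  46  44  50  74  73  80 109 162 214 224 223 223 218 203 179 141 114 116 118 122 124 130
220  75  89  86  57  43  46  44  46  40  53  84 107  86  83 110 145 175 202 215 222 224 223 215 201 178 140 
[... 2415 characters left out ...]
  89  88  93  90  92  90  90  87  92 110 132 121  92  88  90  89  85 105 133 149
241 204 173 144 141 123 100  94  87  84  89  84  90  88  91  90  89  87  94  88 106 135 127  96  87  87  88  86 104 136 148
242 224 217 202 193 178 173 154 111  90  83  86  86  88  84  87  93  88  91  87  91 103 110  97  88  86  88  89 100 133 149
243 220 222 227 215 197 197 190 175 146 104  85  87  83  87  87  87  91  90  90  86  90  98  89  85  89  92  86 108 137 150
244 220 223 223 212 200 193 197 197 186 161 131  99  86  86  85  90  87  92  89  86  86  85  85  89  87  86  87 104 134 148
245 220 221 221 209 197 197 196 200 198 193 180 162 134  99  84  87  86  88  90  89  89  92  87  89  91  88  88  97 117 127
```

The dark finger tip at full-frame (304,228) lies in front of the upright foot. So the finger slipped over the top at about 30 degrees, and the bracket fell back undamaged to its old place. I go back behind it and push along an arc, lower down.

Request:
arm_command:
  gripper: [0, 0, 0, 0, 0]
  slide:
    - [0, 0, -4.5]
    - [0, -3, -4.5]
    - [0, -7.8, -4.5]
    - [0, -7.8, -2]
    - [0, -7.8, 0]
  turn:
    - [0, 0, 0]
    - [0, 0, 0]
    - [0, 0, 0]
    - [0, 0, 0]
    - [0, 0, 0]

```text
clock: 4.15
position: [0.4062, -0.0727, 0.0818]
tool_rot: [3.141, -0.0, 1.743]
force: [-0.1, 1.1, -0.0]
grip_width: -0.0003
```

Request:
arm_command:
  gripper: [0, 0, 0, 0, 0]
  slide:
    - [0, 1.5, 0.2]
    - [0, 2.6, 0.2]
    - [0, 3.4, 0.2]
    - [0, 4.2, 0.3]
    - [0, 4.8, 0.5]
  turn:
    - [0, 0, 0]
    - [0, 0, 0]
    - [0, 0, 0]
    - [0, 0, 0]
    - [0, 0, 0]

```text
clock: 4.78
position: [0.4542, -0.0644, 0.0772]
tool_rot: [3.141, 0.0, 1.743]
force: [0.0, 0.1, 1.4]
grip_width: 0.0001
```

```bash
python3 go.py 0 -3 65
```

```text
now fixture mm [-29.   -3.1  77.2] F fix [0.06 0.05 1.36] t 4.775 grip 0.0001389082255895559
slide [-0.    2.9   1.22] turn [0.  0.  0.2] q [-0.3   0.52  0.4   2.15 -0.39  0.54  0.57]
```

Request:
arm_command:
  gripper: [0, 0, 0, 0, 0]
  slide:
    - [0, 0.7, 0.2]
    - [0, 1.4, 0.5]
    - [0, 2.0, 0.9]
    - [0, 2.7, 1.3]
    - [0, 3.3, 1.8]
  turn:
    - [0, 0, 0]
    - [0, 0, 0]
    - [0, 0, 0]
    - [0, 0, 0]
    - [0, 0, 0]

```text
clock: 5.4
position: [0.4901, -0.0589, 0.0603]
tool_rot: [3.135, 0.001, 1.743]
force: [4.0, 0.1, 3.1]
grip_width: 0.0001
```

```bash
python3 go.py 0 -3 120;  python3 - <<'E'
from h import *
p=vision.grab_frame("scene");cv2.imwrite("pics/s4.png",cv2.resize(p[170:290,250:370],(0,0),fx=5,fy=5,interpolation=cv2.INTER_CUBIC))
E
```

```text
now fixture mm [ 7.4 -3.7 60.3] F fix [ 4.01 -0.54  3.11] t 5.4 grip 8.508785200201807e-05
slide [ 0.06 -0.7  -5.98] turn [0.4 0.1 0.2] q [-0.28  0.59  0.38  2.08 -0.41  0.54  0.57]
```

View pics/s4.png

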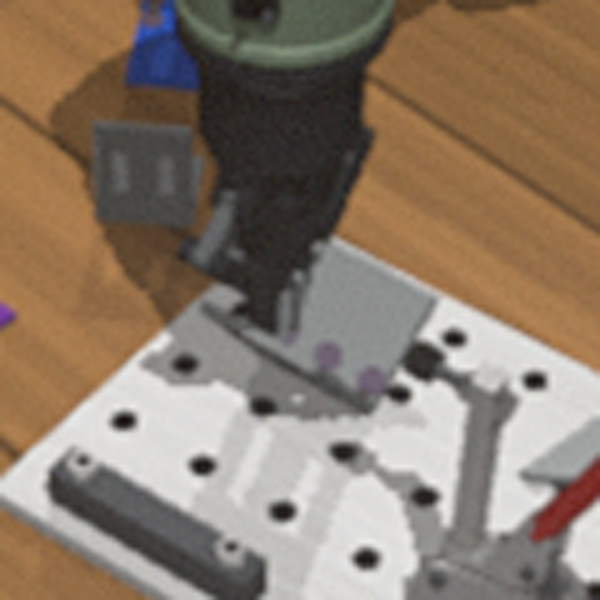

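The picture shows the bracket tipped about 45-50 degrees, with its foot edge-on from (205,305) to (360,410). The finger sits in the inner corner and holds it up. Raising the finger lets it fall.

Request:
arm_command:
  gripper: [0, 0, 0, 0, 0]
  slide:
    - [0, 0.8, -0.8]
    - [0, 1.6, -1.6]
    - [0, 2.2, -3]
    - [0, 2.2, -5]
    - [0, 2.2, -5.5]
  turn:
    - [0, 0, 0]
    - [0, 0, 0]
    - [0, 0, 0]
    - [0, 0, 0]
    - [0, 0, 0]

```text
clock: 6.08
position: [0.5086, -0.055, 0.1153]
tool_rot: [3.14, 0.0, 1.743]
force: [0.9, 0.4, -0.4]
grip_width: -0.0
```

```bash
python3 go.py -75 -3 115;  python3 - <<'E'
from h import *
p=vision.grab_frame("scene");cv2.imwrite("pics/s5.png",cv2.resize(p[170:290,250:370],(0,0),fx=5,fy=5,interpolation=cv2.INTER_CUBIC))
E
```

```text
now fixture mm [ 26.2  -3.  115.3] F fix [ 0.98  0.2  -0.39] t 6.075 grip -2.245783066421787e-05
slide [  0.04 -10.12   0.01] turn [0.1 0.  0.2] q [-0.34  0.52  0.46  2.   -0.35  0.69  0.5 ]
```

View pics/s5.png

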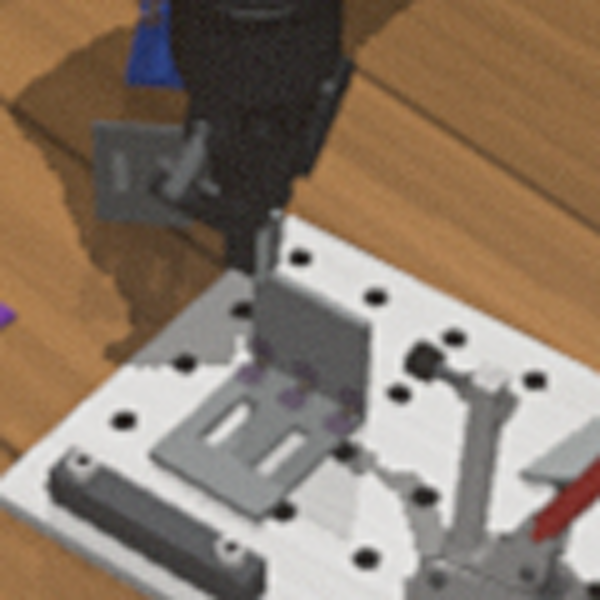

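It now stands on its slotted foot. The foot end runs from (152,455) to (262,515) in the crop, with a gap to the bar. I measure its pose.

```bash
cat > br.py <<'E'
from h import *
F=np.load("F.npy")
uv=(np.array([[152,453],[262,513],[370,323],[258,270]])+.5)/5-.5+[250,170]
P=np.array([[.09,-.035,.018],[.09,.035,.018],[0,.035,.082],[0,-.035,.082]])
f=lambda v:(proj("scene",T2(v,P))-uv).ravel()
r=least_squares(f,F);b=r.x
print(R.from_euler('z',-F[2]).apply([b[0]-F[0],b[1]-F[1],0]),b[2]-F[2],f(b).round(1))
E
python3 br.py
```

```text
[-0.0246 -0.0026  0.    ] 0.004022711075375135 [-0.6  0.4 -0.   1.3  0.6 -0.2  0.  -1.6]
```

Request:
arm_command:
  gripper: [0, 0, 0, 0, 0]
  slide:
    - [0, -5, 0]
    - [0, -9.9, 0]
    - [0, -9.9, 3]
    - [0, -9.9, 7]
    - [0, -9.9, 8.7]
  turn:
    - [0, 0, 0]
    - [0, 0, 0]
    - [0, 0, 0]
    - [0, 0, 0]
    - [0, 0, 0]

```text
clock: 6.75
position: [0.4093, -0.072, 0.0252]
tool_rot: [-3.139, -0.0, 1.743]
force: [0.4, -0.6, -0.2]
grip_width: 0.0001
```

Request:
arm_command:
  gripper: [0, 0, 0, 0, 0]
  slide:
    - [0, 1.5, 0]
    - [0, 2.5, 0]
    - [0, 3.3, 0]
    - [0, 4, 0]
    - [0, 4.6, 0]
  turn:
    - [0, 0, 0]
    - [0, 0, 0]
    - [0, 0, 0]
    - [0, 0, 0]
    - [0, 0, 0]

```text
clock: 7.38
position: [0.4558, -0.0641, 0.0273]
tool_rot: [-3.141, -0.0, 1.743]
force: [-3.0, -1.1, 3.0]
grip_width: 0.0002
```

```bash
python3 go.py -9 -3 28
```

```text
now fixture mm [-27.4  -3.1  27.3] F fix [-3.13 -0.57  2.98] t 7.375 grip 0.0002370937683192478
slide [-0.    1.84 -0.07] turn [-0.  -0.   0.2] q [-0.24  0.62  0.33  2.17 -0.47  0.42  0.64]
```

Request:
arm_command:
  gripper: [0, 0, 0, 0, 0]
  slide:
    - [0, 0.4, 0]
    - [0, 0.8, 0]
    - [0, 1.1, 0]
    - [0, 1.3, 0]
    - [0, 1.5, 0]
  turn:
    - [0, 0, 0]
    - [0, 0, 0]
    - [0, 0, 0]
    - [0, 0, 0]
    - [0, 0, 0]

```text
clock: 8.0
position: [0.4704, -0.0616, 0.0271]
tool_rot: [-3.142, -0.0, 1.743]
force: [-3.7, -0.9, 2.7]
grip_width: -0.0
```

```bash
python3 go.py -9 -3 28
```

```text
now fixture mm [-12.5  -3.1  27.1] F fix [-3.78 -0.24  2.73] t 8.0 grip -3.945550473679116e-05
slide [ 0.01  0.35 -0.09] turn [-0.  -0.   0.2] q [-0.25  0.63  0.34  2.13 -0.47  0.45  0.63]
```

Request:
arm_command:
  gripper: [0, 0, 0, 0, 0]
  slide:
    - [0, 0.2, 0]
    - [0, 0.3, 0]
    - [0, 0.4, 0]
    - [0, 0.5, 0]
    - [0, 0.6, 0]
  turn:
    - [0, 0, 0]
    - [0, 0, 0]
    - [0, 0, 0]
    - [0, 0, 0]
    - [0, 0, 0]

```text
clock: 8.62
position: [0.475, -0.0607, 0.027]
tool_rot: [-3.139, -0.001, 1.743]
force: [-14.0, -2.1, 11.2]
grip_width: -0.0002
```

```bash
python3 go.py -9 -3 28
```

```text
now fixture mm [-7.9 -3.  27. ] F fix [-14.2    0.33  11.23] t 8.625 grip -0.0002331164277775236
slide [-0.   -0.11 -0.1 ] turn [-0.1 -0.   0.2] q [-0.25  0.64  0.34  2.12 -0.46  0.46  0.62]
```

The force rose from 3.8 to 14 N at the expected place, so the foot is against the bar. I withdraw and look.

Request:
arm_command:
  gripper: [0, 0, 0, 0, 0]
  slide:
    - [0, -1.5, 0]
    - [0, -4, 0]
    - [0, -4, -6]
    - [0, -4, -12]
    - [0, -4, -18]
  turn:
    - [0, 0, 0]
    - [0, 0, 0]
    - [0, 0, 0]
    - [0, 0, 0]
    - [0, 0, 0]

```text
clock: 9.25
position: [0.4364, -0.0676, 0.2089]
tool_rot: [3.141, 0.0, 1.743]
force: [0.4, 1.0, -0.2]
grip_width: -0.0001
```

```bash
python3 go.py 50 172 210;  python3 - <<'E'
from h import *
p=vision.grab_frame("scene");cv2.imwrite("pics/s6.png",cv2.resize(p[200:320,250:390],(0,0),fx=5,fy=5,interpolation=cv2.INTER_CUBIC))
E
```

```text
now fixture mm [-47.   -3.3 208.9] F fix [ 0.56  0.96 -0.19] t 9.25 grip -6.990791074569324e-05
slide [17.5   9.76 -0.11] turn [0.  0.  0.2] q [-0.49  0.27  0.62  2.08 -0.21  0.85  0.42]
```

View pics/s6.png

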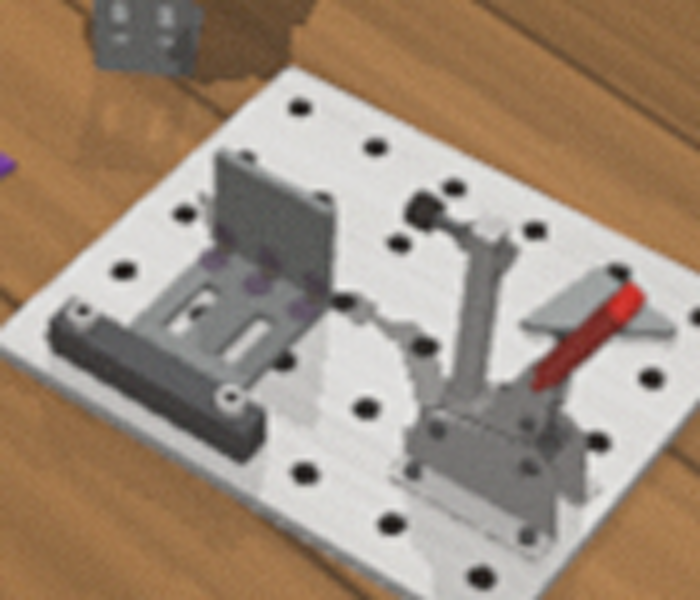

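The picture shows the foot flush under the bar edge, with no gap along (130,330)-(250,390). The back plate is upright and the clamp is still open, with the grip at (590,335). Now I go to the clamp.

Request:
arm_command:
  gripper: [0, 0, 0, 0, 0]
  slide:
    - [5, 2.8, -0.5]
    - [10, 5.6, -0.5]
    - [15, 8.4, -0.5]
    - [17.3, 9.7, -0.5]
    - [17.3, 9.7, 0]
  turn:
    - [0, 0, 0]
    - [0, 0, 0]
    - [0, 0, 0]
    - [0, 0, 0]
    - [0, 0, 0]

```text
clock: 9.93
position: [0.503, 0.121, 0.2068]
tool_rot: [3.141, -0.0, 1.746]
force: [-0.5, -1.9, 0.0]
grip_width: 0.0001
```

```bash
python3 go.py 50 170 146
```

```text
now fixture mm [ 50.3 171.5 206.8] F fix [-0.85 -1.82  0.01] t 9.925 grip 5.992224661678806e-05
slide [-0.15 -0.03  6.08] turn [ 0.  -0.   0.3] q [-0.76  0.4   0.54  1.91 -0.26  0.9   0.08]
```

Request:
arm_command:
  gripper: [0, 0, 0, 0, 0]
  slide:
    - [-0.2, 0, 3]
    - [-0.2, 0, 6]
    - [0.4, 0, 6.1]
    - [1.0, 0, 6.1]
    - [1.6, 0, 6.2]
  turn:
    - [0, 0, 0]
    - [0, 0, 0]
    - [0, 0, 0]
    - [0, 0, 0]
    - [0, 0, 0]

```text
clock: 10.55
position: [0.5005, 0.1359, 0.1462]
tool_rot: [3.14, -0.001, 1.743]
force: [-0.0, -0.7, -0.9]
grip_width: 0.0005
```

```bash
python3 go.py 50 205 140
```

```text
now fixture mm [ 50.3 186.6 146.2] F fix [-0.15 -0.72 -0.92] t 10.55 grip 0.00045113956004210295
slide [ 1.84 -0.02  0.62] turn [ 0.1 -0.   0.2] q [-0.74  0.49  0.49  1.96 -0.32  0.77  0.11]
```

Request:
arm_command:
  gripper: [0, 0, 0, 0, 0]
  slide:
    - [0.6, 0, 0.1]
    - [1.1, 0, 0.2]
    - [1.6, 0, 0.5]
    - [2.0, 0, 0.9]
    - [2.2, 0, 1.3]
  turn:
    - [0, 0, 0]
    - [0, 0, 0]
    - [0, 0, 0]
    - [0, 0, 0]
    - [0, 0, 0]

```text
clock: 11.18
position: [0.4962, 0.1573, 0.1318]
tool_rot: [-3.141, 0.0, 1.743]
force: [-0.1, -1.9, 2.9]
grip_width: 0.0001
```

```bash
python3 go.py 50 211 124
```

```text
now fixture mm [ 49.6 208.4 131.8] F fix [-0.45 -1.85  2.88] t 11.175 grip 0.00014456834556125117
slide [0.26 0.04 0.78] turn [-0.   0.   0.2] q [-0.77  0.51  0.48  1.97 -0.34  0.74  0.08]
```

Force (-1.9, +2.9) N agrees with pushing on the grip. I continue down its path.

Request:
arm_command:
  gripper: [0, 0, 0, 0, 0]
  slide:
    - [0.2, 0, 0.6]
    - [0.3, 0, 1.2]
    - [0.4, 0, 1.8]
    - [0.5, 0, 2.4]
    - [0.5, 0, 3.0]
  turn:
    - [0, 0, 0]
    - [0, 0, 0]
    - [0, 0, 0]
    - [0, 0, 0]
    - [0, 0, 0]

```text
clock: 11.8
position: [0.4953, 0.1621, 0.1016]
tool_rot: [-3.141, -0.0, 1.743]
force: [0.8, -0.8, 0.9]
grip_width: 0.0
```

```bash
python3 go.py 50 215 86
```

```text
now fixture mm [ 49.5 213.3 101.6] F fix [ 0.64 -0.91  0.95] t 11.8 grip 1.2190746313306612e-05
slide [0.17 0.05 1.56] turn [-0.  -0.   0.2] q [-0.75  0.56  0.44  1.98 -0.37  0.68  0.1 ]
```

Request:
arm_command:
  gripper: [0, 0, 0, 0, 0]
  slide:
    - [0.1, 0, 0.5]
    - [0.2, 0, 0.9]
    - [0.2, 0, 1.3]
    - [0.2, 0, 1.6]
    - [0.2, 0, 1.9]
  turn:
    - [0, 0, 0]
    - [0, 0, 0]
    - [0, 0, 0]
    - [0, 0, 0]
    - [0, 0, 0]

```text
clock: 12.42
position: [0.4951, 0.1639, 0.0829]
tool_rot: [3.142, 0.0, 1.743]
force: [0.2, 0.5, -0.0]
grip_width: -0.0001
```

```bash
python3 go.py 50 215 80
```

```text
now fixture mm [ 49.7 215.1  82.9] F fix [ 0.31  0.43 -0.04] t 12.425 grip -7.036426219793106e-05
slide [-0.01  0.03  0.29] turn [0.  0.  0.2] q [-0.74  0.59  0.42  1.99 -0.39  0.64  0.11]
```

Request:
arm_command:
  gripper: [0, 0, 0, 0, 0]
  slide:
    - [0, 0, 0.2]
    - [0, 0, 0.4]
    - [0, 0, 0.5]
    - [0, 0, 0.6]
    - [0, 0, 0.6]
  turn:
    - [0, 0, 0]
    - [0, 0, 0]
    - [0, 0, 0]
    - [0, 0, 0]
    - [0, 0, 0]

```text
clock: 13.05
position: [0.4951, 0.164, 0.0771]
tool_rot: [3.142, -0.0, 1.743]
force: [-0.2, -0.3, 0.4]
grip_width: 0.0001
```

```bash
python3 go.py 50 215 80
python3 - <<'E'
from h import *
p=vision.grab_frame("scene");cv2.imwrite("pics/s7.png",cv2.resize(p[200:320,250:390],(0,0),fx=5,fy=5,interpolation=cv2.INTER_CUBIC))
E
```

```text
now fixture mm [ 49.7 215.2  77.1] F fix [-0.22 -0.32  0.38] t 13.05 grip 6.608446298771364e-05
slide [-0.02  0.03 -0.29] turn [ 0.  -0.   0.2] q [-0.74  0.6   0.42  2.   -0.4   0.63  0.12]
```

View pics/s7.png

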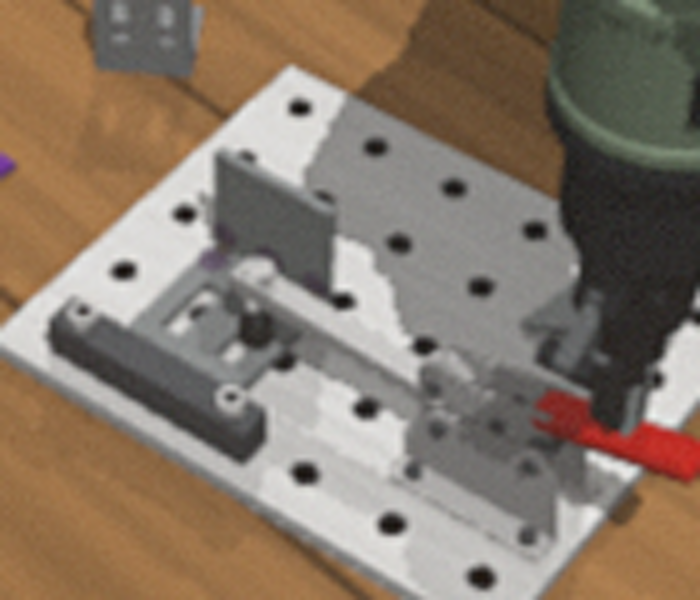

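The picture shows the arm level, with the pad on the foot at (255,325) and the finger over the grip at (620,420). There is no firm stop force yet, so I keep going down until it builds.

Request:
arm_command:
  gripper: [0, 0, 0, 0, 0]
  slide:
    - [0, 0, 0.2]
    - [0, 0, 0.4]
    - [0, 0, 0.5]
    - [0, 0, 0.6]
    - [0, 0, 0.7]
  turn:
    - [0, 0, 0]
    - [0, 0, 0]
    - [0, 0, 0]
    - [0, 0, 0]
    - [0, 0, 0]

```text
clock: 13.72
position: [0.495, 0.164, 0.07]
tool_rot: [-3.142, 0.0, 1.743]
force: [-0.4, 1.4, 1.9]
grip_width: 0.0002
```

```bash
python3 go.py 50 215 70
```

```text
now fixture mm [ 49.6 215.2  70. ] F fix [-0.17  1.41  1.94] t 13.725 grip 0.0001905532031722589
slide [-0.02  0.03  0.  ] turn [-0.   0.   0.2] q [-0.73  0.61  0.41  2.   -0.41  0.61  0.12]
```

Request:
arm_command:
  gripper: [0, 0, 0, 0, 0]
  slide:
    - [0, 0, 0.1]
    - [0, 0, 0.2]
    - [0, 0, 0.3]
    - [0, 0, 0.3]
    - [0, 0, 0.3]
  turn:
    - [0, 0, 0]
    - [0, 0, 0]
    - [0, 0, 0]
    - [0, 0, 0]
    - [0, 0, 0]

```text
clock: 14.35
position: [0.495, 0.1638, 0.0671]
tool_rot: [-3.141, 0.0, 1.743]
force: [-0.2, -0.1, 0.3]
grip_width: 0.0001
```

```bash
python3 go.py 50 215 70
```

```text
now fixture mm [ 49.6 215.   67.1] F fix [-0.25 -0.03  0.3 ] t 14.35 grip 0.00014921721421468968
slide [-0.    0.04 -0.29] turn [-0.   0.   0.2] q [-0.73  0.61  0.4   2.   -0.41  0.61  0.12]
```

Run:
```python
from h import *
F=np.load("F.npy")
p=vision.grab_frame("scene");cv2.imwrite("pics/s8.png",cv2.resize(p[200:320,250:390],(0,0),fx=5,fy=5,interpolation=cv2.INTER_CUBIC))
for n in("s7","s8"):
    a=cv2.imread(f"pics/{n}.png").astype(int); m=(a[...,2]>130)&(a[...,1]<70)&(a[...,0]<70)
    ys,xs=np.nonzero(m); k=ys>300; ys,xs=ys[k],xs[k]; print(n,xs.min(),xs.max(),ys.min(),ys.max(),len(xs)); 
    for c in(550,570,590,610,630,650,670,690):
        s=ys[xs==c]; print(c,(s.min(),s.max()) if len(s) else None,end=' ')
    print()
pr=lambda P:((proj("scene",T2(F,np.array(P)/1e3))-[250,200])*5).round()
print("tip s7",pr([[50,215,77]]),"tip now",pr([[50,215,67]]),"grip end/spot top at 2.63",pr([[50,226,86],[50,261,90],[50,176,81]]))
# predicted grip top-face edges x 39,61
print(pr([[61,226,86],[39,226,86],[61,261,90],[39,261,90]]))
```

```text
s7 543 699 396 482 3931
550 (np.int64(398), np.int64(407)) 570 None 590 (np.int64(424), np.int64(443)) 610 (np.int64(433), np.int64(449)) 630 (np.int64(436), np.int64(458)) 650 (np.int64(426), np.int64(465)) 670 (np.int64(432), np.int64(472)) 690 (np.int64(436), np.int64(480)) 
s8 544 699 403 502 4508
550 (np.int64(409), np.int64(417)) 570 (np.int64(409), np.int64(425)) 590 (np.int64(441), np.int64(458)) 610 (np.int64(449), np.int64(465)) 630 (np.int64(449), np.int64(475)) 650 (np.int64(443), np.int64(483)) 670 (np.int64(447), np.int64(493)) 690 (np.int64(457), np.int64(501)) 
tip s7 [[608. 448.]] tip now [[606. 462.]] grip end/spot top at 2.63 [[631. 447.]
 [701. 479.]
 [535. 401.]]
[[618. 462.]
 [644. 431.]
 [688. 495.]
 [714. 463.]]
```

The grip follows the finger down: it moved about 18 px between the pictures, and it is still a few mm above the predicted end. I continue.

Request:
arm_command:
  gripper: [0, 0, 0, 0, 0]
  slide:
    - [0, 0, 0.2]
    - [0, 0, 0.3]
    - [0, 0, 0.4]
    - [0, 0, 0.5]
    - [0, 0, 0.5]
  turn:
    - [0, 0, 0]
    - [0, 0, 0]
    - [0, 0, 0]
    - [0, 0, 0]
    - [0, 0, 0]

```text
clock: 15.02
position: [0.495, 0.1639, 0.062]
tool_rot: [-3.141, 0.0, 1.743]
force: [-0.5, -0.5, 0.1]
grip_width: -0.0003
```

```bash
python3 go.py 50 215 70
```

```text
now fixture mm [ 49.6 215.1  62. ] F fix [-0.62 -0.39  0.11] t 15.025 grip -0.0002949348059585861
slide [-0.01  0.04 -0.8 ] turn [-0.   0.   0.2] q [-0.72  0.62  0.4   2.   -0.41  0.6   0.13]
```

Request:
arm_command:
  gripper: [0, 0, 0, 0, 0]
  slide:
    - [0, 0, 0.2]
    - [0, 0, 0.3]
    - [0, 0, 0.4]
    - [0, 0, 0.4]
    - [0, 0, 0.4]
  turn:
    - [0, 0, 0]
    - [0, 0, 0]
    - [0, 0, 0]
    - [0, 0, 0]
    - [0, 0, 0]

```text
clock: 15.65
position: [0.4951, 0.1639, 0.0581]
tool_rot: [3.142, 0.0, 1.743]
force: [-0.6, -0.9, 0.3]
grip_width: -0.0001
```

```bash
python3 go.py 50 215 70
cat > red.py <<'E'
from h import *
p=vision.grab_frame("scene");a=cv2.resize(p[200:320,250:390],(0,0),fx=5,fy=5,interpolation=cv2.INTER_CUBIC).astype(int)
m=(a[...,2]>130)&(a[...,1]<70)&(a[...,0]<70)
ys,xs=np.nonzero(m); k=ys>300; ys,xs=ys[k],xs[k]
for c in(550,570,590,610,630,650,670,690):
    s=ys[xs==c]; print(c,(int(s.min()),int(s.max())) if len(s) else None,end=' ')
E
python3 red.py
```

```text
now fixture mm [ 49.7 215.1  58.1] F fix [-0.79 -0.81  0.3 ] t 15.65 grip -5.710164354403666e-05
slide [-0.01  0.03 -1.19] turn [0.  0.  0.2] q [-0.72  0.63  0.39  2.01 -0.42  0.59  0.13]
550 (413, 427) 570 (421, 441) 590 (451, 470) 610 (462, 481) 630 (457, 492) 650 (460, 503) 670 (467, 513) 690 (477, 521)
```

Request:
arm_command:
  gripper: [0, 0, 0, 0, 0]
  slide:
    - [0, 0, 0.1]
    - [0, 0, 0.2]
    - [0, 0, 0.3]
    - [0, 0, 0.3]
    - [0, 0, 0.3]
  turn:
    - [0, 0, 0]
    - [0, 0, 0]
    - [0, 0, 0]
    - [0, 0, 0]
    - [0, 0, 0]

```text
clock: 16.32
position: [0.4951, 0.1643, 0.0553]
tool_rot: [3.141, -0.0, 1.743]
force: [-2.2, 2.6, 7.2]
grip_width: 0.0002
```

```bash
python3 go.py 50 215 70; python3 red.py; python3 -c "
from h import *
print(bot.observe()['joint_efforts'],bot.observe()['moment'])"
```

```text
now fixture mm [ 49.8 215.5  55.3] F fix [-1.77  2.92  7.24] t 16.325 grip 0.00021924543755746115
slide [-0.05  0.02 -1.47] turn [ 0.  -0.   0.2] q [-0.72  0.63  0.39  2.01 -0.42  0.58  0.13]
550 (417, 428) 570 (426, 442) 590 (458, 472) 610 (465, 483) 630 (465, 494) 650 (462, 504) 670 (470, 516) 690 (482, 523) [  1.168  -79.23    12.4012 -20.8479   0.3461  -0.6153  -0.0039] [0.4297 0.4822 0.0571]
```

Request:
arm_command:
  gripper: [0, 0, 0, 0, 0]
  slide:
    - [0, 0, 0.1]
    - [0, 0, 0.2]
    - [0, 0, 0.3]
    - [0, 0, 0.3]
    - [0, 0, 0.3]
  turn:
    - [0, 0, 0]
    - [0, 0, 0]
    - [0, 0, 0]
    - [0, 0, 0]
    - [0, 0, 0]

```text
clock: 17.0
position: [0.495, 0.1649, 0.0525]
tool_rot: [3.141, -0.001, 1.744]
force: [-2.8, 4.4, 12.8]
grip_width: -0.0001
```

```bash
python3 go.py 50 215 70; python3 red.py
```

```text
now fixture mm [ 49.8 216.1  52.5] F fix [-2.07  4.8  12.76] t 17.0 grip -0.0001146759588101053
slide [-0.1   0.02 -1.75] turn [ 0.  -0.1  0.2] q [-0.71  0.64  0.38  2.01 -0.42  0.57  0.14]
550 (421, 432) 570 (432, 445) 590 (460, 476) 610 (470, 488) 630 (468, 500) 650 (466, 511) 670 (475, 522) 690 (488, 531)
```

Request:
arm_command:
  gripper: [0, 0, 0, 0, 0]
  slide:
    - [0, 0, 0.1]
    - [0, 0, 0.2]
    - [0, 0, 0.3]
    - [0, 0, 0.4]
    - [0, 0, 0.4]
  turn:
    - [0, 0, 0]
    - [0, 0, 0]
    - [0, 0, 0]
    - [0, 0, 0]
    - [0, 0, 0]

```text
clock: 17.68
position: [0.4949, 0.1657, 0.0485]
tool_rot: [3.141, -0.002, 1.744]
force: [-4.5, 8.7, 13.6]
grip_width: 0.0001
```

```bash
python3 go.py 50 215 70; python3 red.py;  python3 - <<'E'
from h import *
p=vision.grab_frame("scene");cv2.imwrite("pics/s9.png",cv2.resize(p[215:335,280:440],(0,0),fx=5,fy=5,interpolation=cv2.INTER_CUBIC))
E
```

```text
now fixture mm [ 49.8 216.9  48.5] F fix [-3.01  9.35 13.59] t 17.675 grip 0.00014953858999292672
slide [-0.18  0.02 -2.15] turn [ 0.  -0.1  0.3] q [-0.71  0.64  0.38  2.01 -0.43  0.57  0.14]
550 (428, 436) 570 (438, 445) 590 (466, 482) 610 (477, 495) 630 (476, 508) 650 (471, 520) 670 (484, 533) 690 (496, 538)
```

View pics/s9.png

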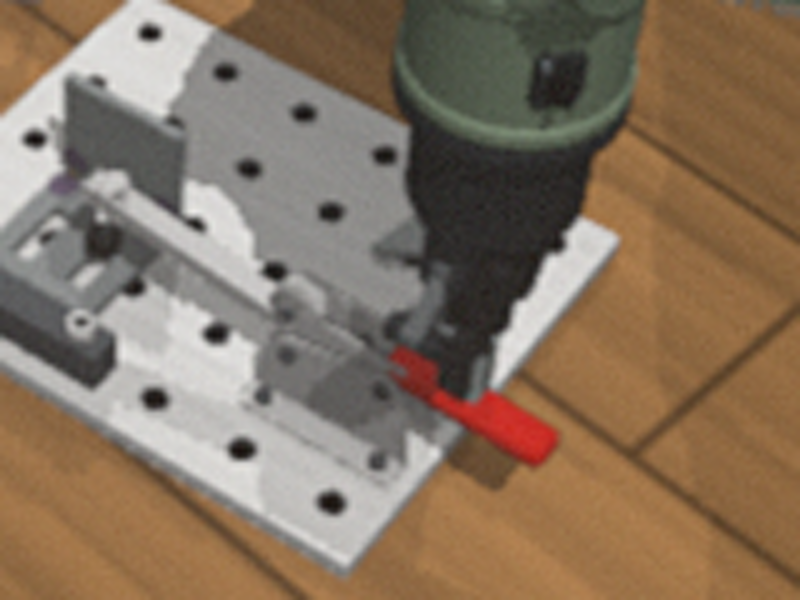

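Run:
```python
from h import *
F=np.load("F.npy")
pr=lambda P:((proj("scene",T2(F,np.array(P)/1e3))-[250,200])*5)
obs={"s7":[(590,443),(610,449),(630,458),(650,465),(670,472)],"s8":[(590,458),(610,465),(630,475),(650,483),(670,493)],"58":[(590,470),(610,481),(630,492),(650,503),(670,513)],"55":[(590,472),(610,483),(630,494),(650,504),(670,516)],"52":[(590,476),(610,488),(630,500),(650,511),(670,522)],"now":[(590,482),(610,495),(630,508),(650,520),(670,533)]}
for n,o in obs.items():
    o=np.array(o,float)
    k=np.polyfit(o[:,0],o[:,1],1)
    # find alpha,z(y=226) of bottom edge (x=61) with this image line
    def f(v):
        al,z=v; e=pr([[61,226+s,z+s*np.tan(al)] for s in(-30,25)]); return np.polyval(k,e[:,0])-e[:,1]-3
    r=least_squares(f,[0.1,75],x_scale=[.1,10]); print(n,"slope",k[0].round(3),"alpha deg",np.degrees(r.x[0]).round(1),"top z at y226",(r.x[1]+13/np.cos(r.x[0])).round(1))
```

```text
s7 slope 0.37 alpha deg 13.1 top z at y226 107.3
s8 slope 0.44 alpha deg 8.3 top z at y226 96.2
58 slope 0.54 alpha deg 1.3 top z at y226 85.8
55 slope 0.545 alpha deg 1.0 top z at y226 84.6
52 slope 0.575 alpha deg -1.1 top z at y226 81.2
now slope 0.635 alpha deg -5.3 top z at y226 76.6
```

The grip is now past the given dead-centre height of 86 mm, and the force rose from about 0 to 16 N, so it is on its stop. I raise the finger and check that the handle stays down.

Request:
arm_command:
  gripper: [0, 0, 0, 0, 0]
  slide:
    - [0, 0, -0.5]
    - [0, 0, -1]
    - [0, 0, -2]
    - [0, 0, -6]
    - [0, 0, -12]
  turn:
    - [0, 0, 0]
    - [0, 0, 0]
    - [0, 0, 0]
    - [0, 0, 0]
    - [0, 0, 0]

```text
clock: 18.4
position: [0.4943, 0.1635, 0.1688]
tool_rot: [-3.139, 0.001, 1.743]
force: [0.5, 0.6, 0.5]
grip_width: 0.0003
```

```bash
python3 go.py 50 215 250; python3 red.py
```

```text
now fixture mm [ 48.8 214.8 168.8] F fix [0.6  0.47 0.5 ] t 18.4 grip 0.0002756563744649331
slide [ 0.01  0.1  -8.12] turn [-0.1  0.1  0.2] q [-0.82  0.46  0.52  1.93 -0.3   0.83  0.04]
550 (411, 449) 570 (417, 460) 590 (428, 470) 610 (438, 481) 630 (449, 493) 650 (460, 503) 670 (467, 513) 690 (477, 520)
```

Request:
arm_command:
  gripper: [0, 0, 0, 0, 0]
  slide:
    - [0, 0, -4]
    - [0, 0, -8]
    - [0, 0, -8]
    - [0, 0, -8]
    - [0, 0, -8]
  turn:
    - [0, 0, 0]
    - [0, 0, 0]
    - [0, 0, 0]
    - [0, 0, 0]
    - [0, 0, 0]

```text
clock: 19.08
position: [0.4946, 0.1638, 0.2472]
tool_rot: [-3.14, 0.001, 1.743]
force: [-0.4, 0.0, -0.4]
grip_width: -0.0001
```

```bash
python3 go.py 50 215 250; python3 red.py
python3 - <<'E'
from h import *
p=vision.grab_frame("scene");a=cv2.resize(p[200:320,250:390],(0,0),fx=5,fy=5,interpolation=cv2.INTER_CUBIC)
g=lambda i:cv2.cvtColor(i,cv2.COLOR_BGR2GRAY).astype(np.float32)
A,B=g(cv2.imread("pics/s6.png")),g(a)
for n,(r0,r1,c0,c1) in {"plate top-left":(140,230,200,260),"back plate top":(140,215,205,340),"foot left/bar":(270,340,60,190),"bar":(300,470,45,260)}.items():
    print(n,cv2.phaseCorrelate(A[r0:r1,c0:c1],B[r0:r1,c0:c1]),np.abs(A-B)[r0:r1,c0:c1].mean())
q=g(vision.grab_frame("top"));t0=g(cv2.imread("pics/top0.png"))
for n,(r0,r1,c0,c1) in {"gusset":(285,325,265,300),"magnet":(215,260,150,210),"brush":(265,385,150,180)}.items(): print(n,np.abs(q-t0)[r0:r1,c0:c1].mean(),cv2.phaseCorrelate(t0[r0:r1,c0:c1],q[r0:r1,c0:c1]))
E
```

```text
now fixture mm [ 49.2 215.  247.2] F fix [-0.41  0.09 -0.43] t 19.075 grip -5.995154539983353e-05
slide [-0.    0.08 -0.28] turn [-0.1  0.   0.2] q [-0.87  0.36  0.57  1.85 -0.23  1.   -0.03]
550 (412, 449) 570 (418, 460) 590 (428, 471) 610 (438, 481) 630 (449, 493) 650 (460, 504) 670 (468, 513) 690 (477, 520) plate top-left ((0.025344450766347393, 0.0026218332628999974), 0.9711356376718592) 1.9733334
back plate top ((-0.15360416642029406, 0.4558695828299406), 0.7194683954686294) 3.8138273
foot left/bar ((0.48351217614974473, -0.006207440767582284), 0.9273775987664368) 1.9045055
bar ((-0.06238705085793583, 0.05132929577214895), 0.7035064344052915) 4.4318743
gusset 8.060715 ((-0.10683306534750514, 0.04683991154688272), 0.8584680087036557)
magnet 34.683334 ((-24.90575311497841, -19.84828307606633), 0.2353171682357788)
brush 35.226112 ((13.635184399642151, -43.0882207667222), 0.1728072018093533)
```

Run:
```python
from h import *
g=lambda i:cv2.cvtColor(i,cv2.COLOR_BGR2GRAY).astype(np.float32)
p=g(vision.grab_frame("scene"));s=g(cv2.imread("pics/scene0.png"))
for n,(r0,r1,c0,c1) in {"brush":(280,370,450,520),"magnet":(360,415,380,445),"nozzle":(380,415,330,360),"gusset":(252,275,350,388),"can":(160,235,155,195)}.items(): print(n,np.abs(p-s)[r0:r1,c0:c1].mean().round(1),cv2.phaseCorrelate(s[r0:r1,c0:c1],p[r0:r1,c0:c1]))
```

```text
brush 4.0 ((0.005395969418835023, -0.004671655798084373), 0.9805251739643238)
magnet 4.7 ((0.011714589907356299, 0.01970283561192332), 0.9806292414665222)
nozzle 2.8 ((-0.020414021935788895, -0.29382645307203603), 0.9652342734513459)
gusset 26.6 ((0.5895115832533548, 0.975236260910302), 0.2509269098440806)
can 2.8 ((0.07089411444026084, 0.49899589605117), 1.0186409759521484)
```

```bash
python3 -c "
from workcell import job_done; print(job_done())"
```

```text
the job is handed in; nothing more can be done
None
```

I tipped the bracket onto its slotted foot, pushed it flush against the stop bar and closed the toggle clamp. The job was handed in at about 19 s of robot time. `job_done` gives no verdict, so the checks below are my own.

- **First push failed:** the finger slipped over the foot's top edge and the bracket fell back to its old place. The visible finger tip looked about 10 mm higher than the reported TCP; I left that unexplained. A second push along a lower arc tipped it, and it dropped onto its foot when I raised the finger.
- **Foot against the stop:** the push force rose from 3.8 to 14 N at the expected place, and the picture shows no gap to the bar. After clamping, the back plate and the foot end showed no visible shift from where they were.
- **Clamp:** I pushed the handle past dead centre onto its stop, with up to 16 N. When I let go it sprang back only to the rest position seen before the last push and stayed there. My picture fit puts the grip near z = 86 mm, which is the given dead-centre height, so the fit alone does not show it fully closed. That it held after release is why I take it as locked. I saw the pad on the foot but could not measure its force.
- **Other things:** in the scene view the brush, magnet, nozzle and can showed no shift of half a pixel or more. The gusset is partly hidden there, but the top view shows it unmoved. The same check in the top view gave meaningless results for the magnet and brush, probably because the arm hid them. I did not check the hammer and the combination square, but the arm never went near them.

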